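Sort the coffee bar after the rush

TASK

Tidy the coffee counter: stand both white cups in the blue tray, both dark steel jugs on the black ribbed mat, and the tamper on its foot in the round green dish. Each must stand upright, flat on the floor of its place and inside the rim; set things down gently rather than dropping them, and leave the syrup bottle and the red tin where they are.

Things in the scene. Friction and masses are not known exactly. Their poses are not given: they have to be found in the camera images.
- cup_a_mid (a point): First white ceramic espresso cup without a handle, standing mouth up: straight round wall, outer diameter 56, height 58, wall 4 (mm), about 0.14 kg. This point is its centre, on its axis half-way up, 29 above its underside; z is its axis. The two cups are alike and either may take either place.
- cup_b_mid (a point): Second white ceramic espresso cup without a handle, standing mouth up: straight round wall, outer diameter 56, height 58, wall 4 (mm), about 0.14 kg. This point is its centre, on its axis half-way up, 29 above its underside; z is its axis. The two cups are alike and either may take either place.
- jug_a_mid (a point): First small dark-grey steel milk jug without a handle, standing mouth up: straight round wall, outer diameter 54, height 70, wall 3 (mm), about 0.15 kg, with a pouring lip 14 wide that juts out 8 beyond the wall at the very rim (63 to 70 above the underside) on its +x side; its y axis runs across the plain sides. This point is its centre, on its axis half-way up, 35 above its underside; z is its axis. The two jugs are alike and either may take either place.
- jug_b_mid (a point): Second small dark-grey steel milk jug without a handle, standing mouth up: straight round wall, outer diameter 54, height 70, wall 3 (mm), about 0.15 kg, with a pouring lip 14 wide that juts out 8 beyond the wall at the very rim (63 to 70 above the underside) on its +x side; its y axis runs across the plain sides. This point is its centre, on its axis half-way up, 35 above its underside; z is its axis. The two jugs are alike and either may take either place.
- tamper_mid (a point): Coffee tamper, standing on its foot: round steel foot of diameter 58, 20 high, then a thin steel neck of diameter 20, and a dark wooden round handle of diameter 30 whose straight part runs from 48 to 88 above the underside; total height 95 (mm), about 0.32 kg. This point is its centre, on its axis half-way up, 47.5 above its underside; z is its axis.
- cup_tray: Blue enamel cup tray, rectangular, fixed to the counter, 100 along its x by 190 along its y, with a rim all round 5 wide and 12 high above the counter; inside 90 by 180, floor 4 above the counter. The origin is the centre of its underside, at counter height; z up. Room for two side by side along y.
- jug_mat: Black ribbed rubber drip mat, rectangular, fixed to the counter, 100 along its x by 190 along its y, with a rim all round 5 wide and 12 high above the counter; inside 90 by 180, floor 4 above the counter. The origin is the centre of its underside, at counter height; z up. Room for two side by side along y.
- tamper_dish: Round dish of green plastic, the tamper's rest, fixed to the counter: outer diameter 92, inner diameter 82, rim 13 above the counter, floor 5 above the counter (mm). The origin is the centre of its underside, at counter height; z up.
- syrup_mid (a point): Bystander, to be left alone: amber glass syrup bottle with a paper label and yellow cap, diameter 64, 190 high (mm). This point is on its axis, 95 above its underside.
- tin_mid (a point): Bystander, to be left alone: red round tin, diameter 72, 100 high (mm). This point is on its axis, 50 above its underside.

How it is judged:
At the end, for the whole second after the job is handed in: Cups in the blue tray (centres within 21 mm across, 66 mm along of its centre), jugs on the mat (22, 66 mm), tamper within 15 mm of the dish's centre; each on its floor (height within 5 mm), upright within 0.1 rad, at rest, released (x of cup_a_mid in the frame of cup_tray between -0.021 and 0.021 m and y of cup_a_mid in the frame of cup_tray between -0.066 and 0.066 m and z of cup_a_mid in the frame of cup_tray between 0.028 and 0.038 m and angle between each of cup_a_mid, cup_b_mid, jug_a_mid, jug_b_mid, tamper_mid's own z axis and vertical below 0.1 rad and linear speed of each of cup_a, cup_b, jug_a, jug_b, tamper below 0.02 m/s and contact force between the fingers and cup_a below 0.1 N and x of cup_b_mid in the frame of cup_tray between -0.021 and 0.021 m and y of cup_b_mid in the frame of cup_tray between -0.066 and 0.066 m and z of cup_b_mid in the frame of cup_tray between 0.028 and 0.038 m and contact force between the fingers and cup_b below 0.1 N and x of jug_a_mid in the frame of jug_mat between -0.022 and 0.022 m and y of jug_a_mid in the frame of jug_mat between -0.066 and 0.066 m and z of jug_a_mid in the frame of jug_mat between 0.034 and 0.044 m and contact force between the fingers and jug_a below 0.1 N and x of jug_b_mid in the frame of jug_mat between -0.022 and 0.022 m and y of jug_b_mid in the frame of jug_mat between -0.066 and 0.066 m and z of jug_b_mid in the frame of jug_mat between 0.034 and 0.044 m and contact force between the fingers and jug_b below 0.1 N and horizontal distance between tamper_mid and tamper_dish below 0.015 m and z of tamper_mid in the frame of tamper_dish between 0.0475 and 0.0575 m and contact force between the fingers and tamper below 0.1 N); the robot touches nothing.
It fails at once if a thing was dropped or knocked flying: it moved faster than 0.7 m/s while the fingers did not hold it ((linear speed of cup_a above 0.7 m/s and contact force between the fingers and cup_a below 0.2 N) or (linear speed of cup_b above 0.7 m/s and contact force between the fingers and cup_b below 0.2 N) or (linear speed of jug_a above 0.7 m/s and contact force between the fingers and jug_a below 0.2 N) or (linear speed of jug_b above 0.7 m/s and contact force between the fingers and jug_b below 0.2 N) or (linear speed of tamper above 0.7 m/s and contact force between the fingers and tamper below 0.2 N)).
It fails at once if the syrup bottle or the red tin was shifted by more than 20 mm or tipped (distance of any of syrup_mid, tin_mid from where it was at the start of the episode above 0.02 m or angle between any of syrup_mid, tin_mid's own z axis and vertical above 0.35 rad).
It also fails if it takes over 128 s, if anything falls off the work surface, if the arm or the gripper's body presses on something with over 40 N, if the wrist force passes 120 N, or if a joint passes its speed limit or range.

ROBOT

A 7-joint arm with a two-finger parallel gripper is mounted at the origin on the work surface. World frame = base frame: x ahead of the robot, y to its left, z up, the work surface at z = 0. Lengths are in m, angles in rad, forces in N, time in s.
With the tool pointing down it reaches from about 0.4 to 0.85 m from the base axis. Payload 10.4 kg.
Tool frame: the origin (TCP) lies at the very end of the fingers, on their centre line; the grasp point (between the pads) lies 19 mm behind it; x points along the fingers, y is the direction in which the jaws open and shut, and the axes are right-handed (so a half turn about x gives the same grasp; the last joint's range is limited). The gripper opens to 85 mm and grips with 20 to 120 N. Pads are 22 mm wide; open, the fingers measure 114 mm over their backs; the gripper's body (76 mm by 85 mm) begins 54 mm behind the grasp point. The pads swing forward as they close: fully open they stand 13 mm farther back than shut.
Start: joints at [-1.318, 0.332, -0.065, 1.46, 0.022, 1.35, -0.088], TCP at [0.17, 0.601, 0.231] pointing down, gripper open.
Joint ranges: [-2.6, 2.6], [-0.5, 2.12], [-1.47, 1.34], [0.16, 2.42], [-1.27, 4.41], [0.06, 2.06], [-2.6, 2.6]. Speed limits (rad/s): [2.22, 2.22, 2.79, 2.79, 3.14, 3.14, 3.14].

INTERFACE

Orientations are given as a unit quaternion [x, y, z, w].
In Python, from workcell import monitor, camera, ticket, regions_of gives the robot as it stands.
- The arm moves only by the tool step_arm, never from a script. Its argument "increments" is a list of rows, each a list of 5 numbers: the finger opening in m, from 0 to 0.0854, then the shift along the world's x, y, z in m, then the turn about the world's z in rad. A call has 1 to 12 rows; each row shifts and turns the commanded pose from where the row before left it; what a row does not reach is not made up. A row lasts 1/12 s, in which the tool goes at most 41.7 mm and 7.16 degrees, less where a joint would pass 70% of its speed; a pose out of reach is approached as far as the arm can. A call with a gripper value outside its range is refused whole. The fingers move at their own pace and stop on an object; "force" is the grip in N (left out, the last holds). Time passes only in rows, so rows that do not move let the fingers close. It gives the time, the measured TCP pose, the force and the opening at its end, in the units of the state.
- monitor.get_obs(): the state, without advancing time (a new reading comes with each control period).
- camera(name): name is "scene" or "side" or "wrist"; returns a dict with "color" (400x640x3 uint8, red, green, blue), "range_z" (400x640 float32, m along the optical axis (not along the pixel's ray), 0 where there is no reading), "fx", "fy", "cx", "cy" (pixels), "cam_to_world" (4x4, takes a point from camera to world coordinates). Camera axes: x right, y up, looking along -z (the intrinsics and any distortion apply to the point x, -y, -z); pixel columns grow to the right and rows downward; lengths in m; the calibration is good to about 2 mm. A picture is of the moment at which its call begins.
- ticket.hand_in(): hands the job in, once; it reports no verdict.
Trained networks look in a picture, given as the dict that the camera call returned (one of the last four; its "shot" number tells which), for a name from the list of things; names that differ only in an ending like _2 or _b are one class to them, and where a whole thing is asked for, a point or a joint stands for the part that bears it (a point fixed in the world has none). Each returns a list of dicts, best first, with "p" (0 to 1); they miss things now and then, are a little off and sometimes report something else, mostly with a low value. They report only what shows in the picture. A call takes as long as a camera call.
- regions_of(picture, query): "region" (400x640 bool, what is visible of it) and "centre" ([row, column] in pixels, amid what is visible of it).
The state is a dict: "clock": time; "joint_pos": joint angles; "joint_velocities": joint speeds; "tau": joint torques, N m; "position": TCP position; "ee_rot": TCP orientation; "ft_force": force on the tool from outside, world axes, zero at the start; "torque": the same for the moment, N m; "grip_width": opening from 0.0 (shut) to 1.0 (fully open).
Only numpy, scipy, OpenCV 4.12 (cv2) and the standard library are available. Lean on these libraries where they do the work, as an engineer would, in place of code of your own. Each camera call takes 0.05 s, during which the arm holds its last target. There are 200 camera calls.

## Working session

There is one attempt and no reset: what is moved stays moved. The work goes in short steps, Python scripts to look and compute and a tool call to move; the robot and the scene stay as the last step left them, time stands still between calls to the robot, and variables do not carry over. Pictures are saved under pics/ and viewed, about 12 in all and at most 16, crops included, and the job is handed in when it is done.

Besides the shell and the picture viewer there is one more tool, called after "Emit:" as a command line: name --pt "numbers of a row" for each row, then --argument value for the rest. step_arm: Moves the arm, as the interface text tells. Its arguments: {"type":"object","properties":{"increments":{"type":"array"},"force":{"type":"number"}},"required":["increments"]}

```bash
mkdir -p pics; cat > h.py <<'E'
import numpy as np, cv2
from workcell import monitor, camera, ticket, regions_of
def cloud(p):
    z=p["range_z"]; v,u=np.mgrid[:400,:640]
    x=(u-p["cx"])/p["fx"]*z; y=(v-p["cy"])/p["fy"]*z
    P=np.stack([x,-y,-z,np.ones_like(z)],-1)@np.array(p["cam_to_world"]).T
    return P[...,:3], z>0
def circ(P):
    A=np.c_[2*P[:,:2],np.ones(len(P))]; s=np.linalg.lstsq(A,(P[:,:2]**2).sum(1),rcond=None)[0]
    return s[0],s[1],np.sqrt(s[2]+s[0]**2+s[1]**2)
E
python3 - <<'E'
from h import *
np.set_printoptions(precision=3,suppress=True)
o=monitor.get_obs(); print(o["clock"],o["position"],o["ee_rot"])
for n in ["scene","side"]:
    p=camera(n); cv2.imwrite(f"pics/{n}0.png",p["color"][...,::-1]); C,ok=cloud(p)
    print(n,np.array(p["cam_to_world"])[:3,3])
    for q in ["cup_a_mid","jug_a_mid","tamper_mid","cup_tray","jug_mat","tamper_dish","syrup_mid","tin_mid"]:
        for r in regions_of(p,q):
            if r["p"]<.2: continue
            m=cv2.erode(r["region"].astype(np.uint8),np.ones((3,3)))>0
            m&=ok; P=C[m]
            if len(P)<10: continue
            out=[round(float(r["p"]),2),np.round(r["centre"]),len(P),np.percentile(P,2,0),np.percentile(P,98,0)]
            if q[-3:]=="mid":
                T=P[P[:,2]>np.percentile(P[:,2],98)-.008]; out+=["top mid",(T[:,:2].max(0)+T[:,:2].min(0))/2,"circ",np.array(circ(P))]
            else:
                c,s,a=cv2.minAreaRect((P[:,:2]*1000).astype(np.float32)); out+=["rect",np.round(c),np.round(s),round(a,1)]
            print(q,*out)
E
```

```text
0.0 [0.17  0.601 0.231] [ 0.097  0.7   -0.098  0.7  ]
scene [ 1.084 -0.973  1.245]
cup_a_mid 0.65 [205. 309.] 237 [ 0.409 -0.042  0.012] [0.461 0.012 0.059] top mid [ 0.435 -0.017] circ [ 0.434 -0.015  0.026]
cup_a_mid 0.26 [314. 236.] 677 [ 0.484 -0.53   0.017] [ 0.541 -0.471  0.104] top mid [ 0.509 -0.496] circ [ 0.512 -0.5    0.025]
jug_a_mid 0.6 [231. 283.] 279 [ 0.4   -0.172  0.012] [ 0.454 -0.119  0.072] top mid [ 0.431 -0.147] circ [ 0.427 -0.145  0.026]
tamper_mid 0.82 [249. 246.] 247 [ 0.345 -0.302  0.01 ] [ 0.391 -0.259  0.096] top mid [ 0.369 -0.28 ] circ [ 0.369 -0.281  0.015]
cup_tray 0.67 [174. 378.] 789 [ 0.514  0.191 -0.002] [0.626 0.372 0.015] rect [574. 281.] [195. 102.] 76.8
cup_tray 0.38 [232. 285.] 267 [ 0.4   -0.172  0.012] [ 0.454 -0.119  0.072] rect [ 425. -145.] [46. 62.] 40.6
jug_mat 0.87 [278. 303.] 1461 [ 0.54  -0.353 -0.001] [ 0.634 -0.172  0.014] rect [ 588. -262.] [ 97. 191.] 2.5
tamper_dish 0.59 [227. 349.] 373 [ 0.569 -0.048 -0.   ] [0.646 0.035 0.015] rect [606.  -6.] [90. 86.] 81.3
syrup_mid 0.73 [128. 386.] 428 [0.481 0.448 0.014] [0.53  0.483 0.18
[... 824 characters left out ...]
.026]
tamper_mid 0.6 [282. 290.] 267 [ 0.338 -0.3    0.015] [ 0.382 -0.26   0.098] top mid [ 0.362 -0.278] circ [ 0.36  -0.278  0.015]
cup_tray 0.74 [147. 306.] 786 [0.515 0.193 0.   ] [0.624 0.375 0.015] rect [569. 285.] [197.  91.] 76.8
jug_mat 0.85 [266. 359.] 1511 [ 0.536 -0.351 -0.   ] [ 0.629 -0.168  0.014] rect [ 582. -260.] [ 97. 191.] 2.8
tamper_dish 0.8 [203. 338.] 352 [ 0.566 -0.047  0.001] [0.64  0.038 0.016] rect [603.  -4.] [91. 80.] 57.5
syrup_mid 0.7 [108. 274.] 372 [0.467 0.452 0.02 ] [0.514 0.483 0.19 ] top mid [0.493 0.48 ] circ [0.49  0.469 0.016]
tin_mid 0.56 [331. 360.] 675 [ 0.467 -0.528  0.018] [ 0.527 -0.47   0.105] top mid [ 0.5   -0.495] circ [ 0.498 -0.5    0.025]
```

```bash
python3 -c "
import cv2
a=cv2.imread('pics/scene0.png')[80:350,150:470];b=cv2.imread('pics/side0.png')[60:370,200:440]
cv2.imwrite('pics/s1.png',cv2.resize(a,None,fx=2.2,fy=2.2));cv2.imwrite('pics/d1.png',cv2.resize(b,None,fx=1.9,fy=1.9))"
```

```text
(no output)
```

View pics/s1.png

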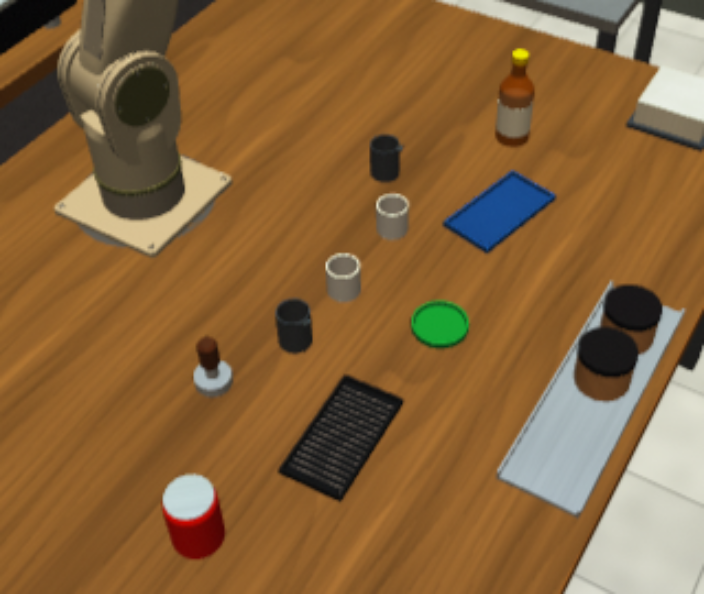

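View pics/d1.png

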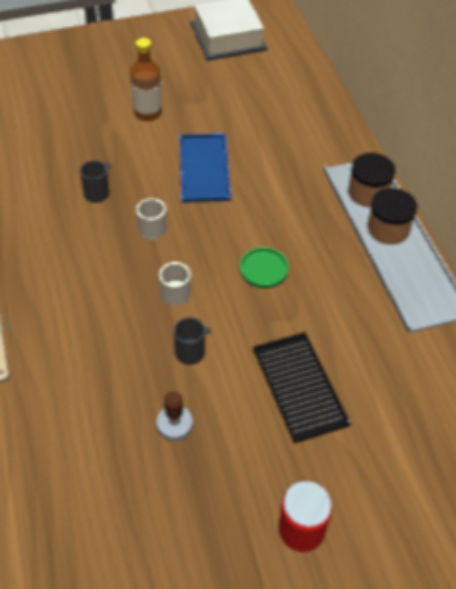

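The views agree: a jug, cup, cup, jug and the tamper stand in a row from the far left to the near right at x≈0.4. The tray is at scene px (378,174), the dish at (349,227) and the mat at (303,278). The networks missed the far jug at about (325,152), and the tall "cup" hit at (236,314) is the red tin. I'll cluster the depth to get the far jug and refine the rest.

```bash
python3 - <<'E'
from h import *
from scipy import ndimage as N
from scipy.optimize import least_squares
np.set_printoptions(precision=3,suppress=True)
for n in ["scene","side"]:
    p=camera(n); C,ok=cloud(p)
    m=ok&(C[...,2]>.02)&(C[...,2]<.2)&(C[...,0]>.28)&(C[...,0]<.75)&(abs(C[...,1])<.6)
    L,k=N.label(m,np.ones((3,3)))
    for i in range(1,k+1):
        P=C[L==i]
        if len(P)<60: continue
        h=P[:,2].max(); 
        R=.032 if h>.12 else .036 if h>.1 else .015 if h>.085 else .027 if h>.066 else .028
        Q=P[(P[:,2]<(.06 if h<.08 else 1))&(P[:,2]>(.05 if .085<h<.1 else .02))]
        s=least_squares(lambda c:np.hypot(Q[:,0]-c[0],Q[:,1]-c[1])-R,P[:,:2].mean(0),loss="soft_l1",f_scale=.002).x
        far=P[P[:,2]>.064]; d=np.hypot(*(far[:,:2]-s).T) if len(far) else np.zeros(1)
        print(n,len(P),"h",h,"centre",s,"lip",(far[d>.031][:,:2]-s).mean(0) if (d>.031).any() else None)
E
```

```text
scene 507 h 0.1943628179355772 centre [0.498 0.488] lip [ 0.011 -0.026]
scene 225 h 0.07382562427204364 centre [0.341 0.273] lip [0.031 0.   ]
scene 217 h 0.06426527626458789 centre [0.429 0.151] lip [ 0.023 -0.023]
scene 234 h 0.06274330086253288 centre [ 0.434 -0.015] lip None
scene 298 h 0.07592822920946918 centre [ 0.426 -0.145] lip [ 0.029 -0.012]
scene 199 h 0.09954856705531578 centre [ 0.363 -0.275] lip None
scene 784 h 0.10533961869551178 centre [ 0.504 -0.493] lip [ 0.018 -0.016]
side 513 h 0.1970579452663055 centre [0.497 0.491] lip [-0.006 -0.028]
side 257 h 0.0765441811068932 centre [0.339 0.276] lip [0.023 0.002]
side 230 h 0.06532698148969951 centre [0.426 0.153] lip None
side 244 h 0.06644239900888338 centre [ 0.43  -0.013] lip None
side 305 h 0.07799725552439996 centre [ 0.422 -0.143] lip [ 0.032 -0.006]
side 260 h 0.10006105274779453 centre [ 0.369 -0.249] lip [-0.009 -0.035]
side 780 h 0.10644827293020453 centre [ 0.503 -0.491] lip [-0.012 -0.021]
```

Emit:
step_arm --pt "0.0854 0.04 -0.01 0.02 0.07" --pt "0.0854 0.04 -0.01 0.02 0.07" --pt "0.0854 0.04 -0.01 0.02 0.07" --pt "0.0854 0.04 -0.01 0.02 0.066" --pt "0.0854 0.02 -0.03 0 0" --pt "0.0854 0.02 -0.03 0 0" --pt "0.0854 0.01 -0.03 0 0" --pt "0.0854 0.01 -0.03 0 0" --pt "0.0854 0.01 -0.03 0 0" --pt "0.0854 0 -0.03 0 0" --pt "0.0854 0 0 0 0" --pt "0.0854 0 0 0 0"

```text
clock: 2.0
position: [0.3864, 0.3836, 0.3048]
ee_rot: [0.001, 0.707, -0.001, 0.707]
ft_force: [-1.0, 0.6, 0.3]
grip_width: 1.0
```

```bash
cat >> h.py <<'E'
def wrist(name,lo=.02):
    from scipy import ndimage as N
    from scipy.optimize import least_squares
    np.set_printoptions(precision=4,suppress=True)
    p=camera("wrist"); cv2.imwrite(f"pics/{name}.png",p["color"][...,::-1]); C,ok=cloud(p)
    M=np.array(p["cam_to_world"]); print("cam",M[:3,3],"look",-M[:3,2])
    L,k=N.label(ok&(C[...,2]>lo)&(C[...,2]<.2),np.ones((3,3)))
    for i in range(1,k+1):
        P=C[L==i]
        if len(P)<150: continue
        h=np.percentile(P[:,2],98); T=P[P[:,2]>h-.006]
        v,u=np.where(L==i)
        (c,s,a)=cv2.minAreaRect((T[:,:2]*1000).astype(np.float32)); cc,r=cv2.minEnclosingCircle((T[:,:2]*1000).astype(np.float32))
        print(len(P),"h %.4f"%h,"px",int(u.mean()),int(v.mean()),"edge" if u.min()<2 or v.min()<2 or u.max()>637 or v.max()>397 else "", "fit",np.array(circ(T)),"minrect",np.round(c,1),np.round(s,1),"minc",np.round(cc,1),round(r,1))
    return p,C,ok
E
python3 - <<'E'
from h import *
p,C,ok=wrist("w1")
z=C[...,2]; print("counter z",np.percentile(z[ok],[5,30,50]))
for q in ["cup_tray"]:
    for r in regions_of(p,q)[:1]:
        P=C[r["region"]&ok]; print(q,r["p"],r["centre"],cv2.minAreaRect((P[:,:2]*1000).astype(np.float32)))
E
```

```text
cam [0.3205 0.3827 0.4476] look [ 0.2634 -0.0002 -0.9647]
1058 h 0.0714 px 235 142  fit [0.3449 0.2752 0.026 ] minrect [344.7 273.5] [53.1 56.5] minc [347.2 275.8] 31.0
1309 h 0.0593 px 160 200  fit [0.4299 0.1526 0.0258] minrect [430.1 152.1] [54.9 55.5] minc [429.8 151.9] 28.4
1864 h 0.0592 px 50 203  fit [ 0.434  -0.0124  0.0258] minrect [434.3 -12.6] [54.9 55.3] minc [434.2 -13.3] 28.5
2516 h 0.1906 px 386 257  fit [0.5018 0.4797 0.0082] minrect [504.  476.7] [26.1 10.7] minc [501.7 480.9] 13.1
1714 h 0.0615 px 488 381 edge fit [0.7469 0.6813 0.0349] minrect [746. 692.] [107.3  94.4] minc [739.8 693. ] 67.5
counter z [-0.0017  0.0002  0.0008]
cup_tray 0.82 [272.8, 268.6] ((529.0509643554688, 286.60528564453125), (271.0475769042969, 183.0797576904297), 15.259865760803223)
```

View pics/w1.png

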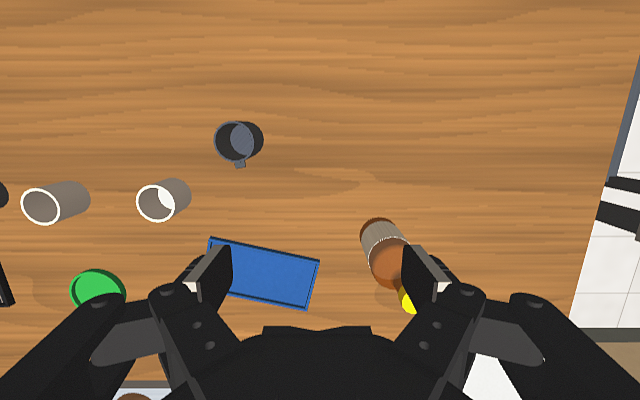

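The wrist view shows the far jug at px (238,142), lip towards +x, with both cups at (160,200) and (50,203). Positions agree with the scene cameras to about 4 mm. I'll take the far jug first.

Emit:
step_arm --pt "0.0854 -0.011 -0.0275 -0.02 0" --pt "0.0854 -0.011 -0.0275 -0.02 0" --pt "0.0854 -0.011 -0.0275 -0.02 0" --pt "0.0854 -0.011 -0.0275 -0.02 0" --pt "0.0854 0 0 -0.035 0" --pt "0.0854 0 0 -0.035 0" --pt "0.0854 0 0 -0.035 0" --pt "0.0854 0 0 -0.035 0" --pt "0.0854 0 0 0 0" --pt "0.0854 0 0 0 0"

```text
clock: 2.93
position: [0.3407, 0.2752, 0.0835]
ee_rot: [-0.001, 0.708, -0.0, 0.706]
ft_force: [0.4, 0.7, 0.6]
grip_width: 1.003
```

Emit:
step_arm --pt "0.0854 0 0 -0.02 0" --pt "0.0854 0 0 -0.02 0" --pt "0.0854 0 0 -0.018 0" --pt "0.0854 0 0 0 0" --pt "0.04 0 0 0 0" --pt "0.04 0 0 0 0" --pt "0.04 0 0 0 0" --pt "0.04 0 0 0 0" --pt "0.04 0 0 0 0" --pt "0.04 0 0 0 0" --pt "0.04 0 0 0 0" --pt "0.04 0 0 0 0" --force 40

```text
clock: 3.93
position: [0.3428, 0.2763, 0.0283]
ee_rot: [0.001, 0.706, 0.001, 0.708]
ft_force: [-3.1, -0.8, 11.1]
grip_width: 0.624
```

Emit:
step_arm --pt "0.04 0 0 0.015 0" --pt "0.04 0 0 0.035 0" --pt "0.04 0 0 0.035 0" --pt "0.04 0 0 0.035 0" --pt "0.04 0.012 -0.029 0.02 0" --pt "0.04 0.0125 -0.029 0 0" --pt "0.04 0.0125 -0.029 0 0" --pt "0.04 0.0125 -0.029 0 0" --pt "0.04 0.0125 -0.029 0 0" --pt "0.04 0.0125 -0.029 0 0" --pt "0.04 0.0125 -0.029 0 0" --pt "0.04 0.0125 -0.029 0 0"

```text
clock: 4.93
position: [0.4417, 0.0416, 0.1674]
ee_rot: [0.0, 0.707, 0.001, 0.708]
ft_force: [2.0, -0.3, -2.7]
grip_width: 0.623
```

Emit:
step_arm --pt "0.04 0.0125 -0.029 0 0" --pt "0.04 0.0125 -0.029 0 0" --pt "0.04 0.0125 -0.029 0 0" --pt "0.04 0.0125 -0.029 0 0" --pt "0.04 0.0125 -0.029 0 0" --pt "0.04 0.0125 -0.029 0 0" --pt "0.04 0.0125 -0.029 0 0" --pt "0.04 0.0125 -0.029 0 0" --pt "0.04 0.0125 -0.029 0 0" --pt "0.04 0.0125 -0.029 0 0" --pt "0.04 0 0 0 0" --pt "0.04 0 0 0 0"

```text
clock: 5.93
position: [0.5661, -0.2488, 0.1667]
ee_rot: [0.001, 0.707, -0.001, 0.707]
ft_force: [-0.4, 0.2, -2.2]
grip_width: 0.619
```

```bash
python3 - <<'E'
from h import *
p,C,ok=wrist("w2")
E
```

```text
cam [ 0.5003 -0.2495  0.3096] look [ 0.2628 -0.0018 -0.9649]
4079 h 0.0711 px 447 33 edge fit [ 0.4302 -0.1452  0.0253] minrect [ 436.9 -144.3] [50.5 53.8] minc [ 432.9 -144.5] 30.1
5761 h 0.0591 px 593 42 edge fit [ 0.4355 -0.0154  0.0256] minrect [435.7 -15.6] [53.9 54.2] minc [435.  -14.5] 28.5
8111 h 0.1012 px 46 132 edge fit [ 0.509  -0.4794  0.017 ] minrect [ 511.7 -471.6] [19.8 58.6] minc [ 509.5 -481.1] 29.3
3990 h 0.1994 px 316 226  fit [ 0.5801 -0.2498  0.0394] minrect [ 550.1 -249.8] [80.4 21.3] minc [ 560.2 -249.8] 40.2
7683 h 0.1992 px 316 282  fit [ 0.5666 -0.2498  0.0237] minrect [ 576.2 -249.7] [30.1 48.3] minc [ 567.5 -249.8] 24.1
```

View pics/w2.png

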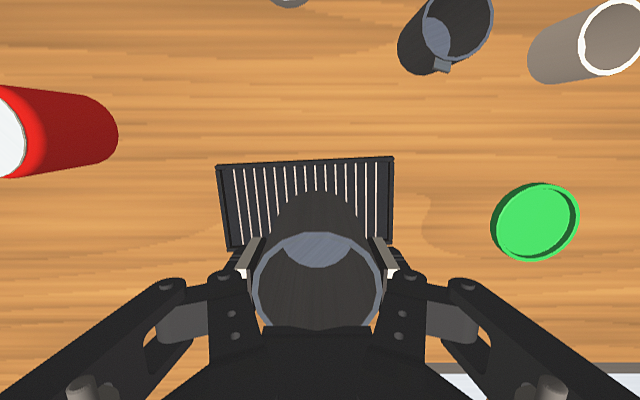

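The jug is held upright over the mat. The mat's near-edge corners are at px (217,165) and (393,157), and the dish is at (535,221).

```bash
python3 - <<'E'
from h import *
p=camera("wrist"); M=np.array(p["cam_to_world"])
def at(u,v,z):
    d=M[:3,:3]@np.array([(u-p["cx"])/p["fx"],-(v-p["cy"])/p["fy"],-1]); t=(z-M[2,3])/d[2]; return M[:3,3]+t*d
a,b=at(217,165,.012),at(393,157,.012); e=(b-a)/np.linalg.norm(b-a); print(a,b,np.linalg.norm(b-a)); print("mat c",(a+b)/2+.05*np.array([e[1],-e[0],0]),"yaw",np.arctan2(-e[0],e[1]))
hsv=cv2.cvtColor(p["color"],cv2.COLOR_RGB2HSV); g=cv2.inRange(hsv,(50,120,60),(80,255,255))
v,u=np.where(g>0); P=np.array([at(x,y,.013) for x,y in zip(u,v)])[:,:2]; print("dish",cv2.minEnclosingCircle((P*1000).astype(np.float32)))
E
```

```text
[ 0.54192993 -0.35278171  0.012     ] [ 0.53385245 -0.16818068  0.012     ] 0.184777664479885
mat c [ 0.58784339 -0.25829546  0.012     ] yaw 0.043728539334699675
dish ((606.4199829101562, -8.838539123535156), 49.35203170776367)
```

Emit:
step_arm --pt "0.04 0.012 -0.031 0 0" --pt "0.04 0.012 -0.031 0 0" --pt "0.04 0 0 -0.03 0" --pt "0.04 0 0 -0.03 0" --pt "0.04 0 0 -0.03 0" --pt "0.04 0 0 -0.02 0" --pt "0.04 0 0 -0.01 0" --pt "0.04 0 0 -0.006 0" --pt "0.04 0 0 -0.004 0" --pt "0.04 0 0 -0.002 0" --pt "0.04 0 0 0 0" --pt "0.04 0 0 0 0"

```text
clock: 7.03
position: [0.5908, -0.3092, 0.0353]
ee_rot: [-0.0, 0.707, -0.0, 0.708]
ft_force: [1.0, -0.8, -1.4]
grip_width: 0.62
```

Emit:
step_arm --pt "0.04 0 0 -0.0015 0" --pt "0.04 0 0 -0.0015 0" --pt "0.04 0 0 0 0" --pt "0.0854 0 0 0 0" --pt "0.0854 0 0 0 0" --pt "0.0854 0 0 0 0" --pt "0.0854 0 0 0 0" --pt "0.0854 0 0 0 0" --pt "0.0854 0 0 0.02 0" --pt "0.0854 0 0 0.03 0" --pt "0.0854 0 0 0.03 0" --pt "0.0854 0 0 0.03 0"

```text
clock: 8.03
position: [0.5898, -0.309, 0.1422]
ee_rot: [0.0, 0.707, 0.0, 0.707]
ft_force: [0.3, -0.2, -0.0]
grip_width: 1.0
```

Emit:
step_arm --pt "0.0854 0 0 0.02 0" --pt "0.0854 -0.027 0.027 0 0" --pt "0.0854 -0.027 0.027 0 0" --pt "0.0854 -0.027 0.027 0 0" --pt "0.0854 -0.027 0.027 0 0" --pt "0.0854 -0.027 0.027 0 0" --pt "0.0854 -0.027 0.029 -0.01 0" --pt "0.0854 0 0 -0.035 0" --pt "0.0854 0 0 -0.035 0" --pt "0.0854 0 0 0 0" --pt "0.0854 0 0 0 0"

```text
clock: 8.95
position: [0.4271, -0.1452, 0.0808]
ee_rot: [-0.0, 0.708, -0.0, 0.706]
ft_force: [0.8, 0.8, -0.3]
grip_width: 0.998
```

Emit:
step_arm --pt "0.0854 0 0 -0.02 0" --pt "0.0854 0 0 -0.02 0" --pt "0.0854 0 0 -0.014 0" --pt "0.0854 0 0 0 0" --pt "0.04 0 0 0 0" --pt "0.04 0 0 0 0" --pt "0.04 0 0 0 0" --pt "0.04 0 0 0 0" --pt "0.04 0 0 0 0" --pt "0.04 0 0 0 0" --pt "0.04 0 0 0 0" --pt "0.04 0 0 0 0" --force 40

```text
clock: 9.95
position: [0.4294, -0.1452, 0.0288]
ee_rot: [-0.0, 0.706, 0.0, 0.708]
ft_force: [-2.0, 0.2, 8.9]
grip_width: 0.616
```

Emit:
step_arm --pt "0.04 0 0 0.015 0" --pt "0.04 0 0 0.03 0" --pt "0.04 0 0 0.03 0" --pt "0.04 0 0 0.025 0" --pt "0.04 0.0262 -0.0108 0 0" --pt "0.04 0.0262 -0.0108 0 0" --pt "0.04 0.0262 -0.0108 0 0" --pt "0.04 0.0262 -0.0108 0 0" --pt "0.04 0.0262 -0.0108 0 0" --pt "0.04 0.0262 -0.0108 0 0" --pt "0.04 0 0 0 0" --pt "0.04 0 0 -0.02 0"

```text
clock: 10.95
position: [0.5883, -0.2114, 0.1105]
ee_rot: [-0.001, 0.705, -0.001, 0.709]
ft_force: [-0.1, -0.5, -0.9]
grip_width: 0.615
```

Emit:
step_arm --pt "0.04 0 0 -0.03 0" --pt "0.04 0 0 -0.025 0" --pt "0.04 0 0 -0.01 0" --pt "0.04 0 0 -0.005 0" --pt "0.04 0 0 -0.003 0" --pt "0.04 0 0 0 0" --pt "0.04 0 0 0 0"

```text
clock: 11.53
position: [0.5862, -0.2101, 0.0356]
ee_rot: [-0.0, 0.706, -0.0, 0.708]
ft_force: [-0.1, -0.6, -1.0]
grip_width: 0.612
```

Emit:
step_arm --pt "0.04 0 0 -0.0015 0" --pt "0.04 0 0 -0.001 0" --pt "0.04 0 0 0 0" --pt "0.0854 0 0 0 0" --pt "0.0854 0 0 0 0" --pt "0.0854 0 0 0 0" --pt "0.0854 0 0 0 0" --pt "0.0854 0 0 0 0" --pt "0.0854 0 0 0.02 0" --pt "0.0854 0 0 0.03 0" --pt "0.0854 0 0 0.03 0" --pt "0.0854 0 0 0.03 0"

```text
clock: 12.53
position: [0.585, -0.2098, 0.1427]
ee_rot: [-0.0, 0.707, -0.0, 0.707]
ft_force: [0.8, 0.6, -0.1]
grip_width: 1.002
```

Emit:
step_arm --pt "0.0854 -0.02 0 0.03 0" --pt "0.0854 -0.03 0 0.02 0" --pt "0.0854 -0.03 0 0.02 0" --pt "0.0854 -0.03 0 0.02 0" --pt "0.0854 -0.03 0 0.02 0" --pt "0.0854 -0.03 -0.01 0 0" --pt "0.0854 0 0 0 0" --pt "0.0854 0 0 0 0"

```text
clock: 13.2
position: [0.4145, -0.2203, 0.2523]
ee_rot: [0.001, 0.706, 0.0, 0.708]
ft_force: [0.6, 0.5, 0.0]
grip_width: 1.001
```

```bash
python3 - <<'E'
from h import *
p,C,ok=wrist("w3")
for r in regions_of(p,"tamper_mid"):
    if r["p"]<.3: continue
    P=C[r["region"]&ok]; T=P[P[:,2]>.075]; F=P[(P[:,2]<.026)&(P[:,2]>.014)]
    print(r["p"],r["centre"],"handle",cv2.minEnclosingCircle((T[:,:2]*1000).astype(np.float32)),"foot",np.array(circ(F)),cv2.minEnclosingCircle((F[:,:2]*1000).astype(np.float32)))
E
```

```text
cam [ 0.3484 -0.2214  0.395 ] look [ 0.2653  0.001  -0.9642]
1320 h 0.0963 px 272 136  fit [ 0.3654 -0.275   0.0094] minrect [ 365.7 -275.2] [25.9 26.9] minc [ 365.3 -275.1] 13.9
2598 h 0.0589 px 606 188 edge fit [0.4306 0.1498 0.0257] minrect [430.5 149.7] [54.5 54.9] minc [431.  151.1] 28.9
1777 h 0.0591 px 478 192  fit [ 0.4345 -0.0149  0.0258] minrect [434.5 -14.4] [54.6 55.6] minc [434.9 -14.3] 28.2
5074 h 0.1015 px 99 252  fit [ 0.5051 -0.4935  0.0235] minrect [ 505.6 -494.4] [64.7 65.5] minc [ 505.5 -494.3] 33.3
1814 h 0.0749 px 323 299  fit [ 0.584  -0.2117  0.0259] minrect [ 584.2 -210.8] [56.4 53.5] minc [ 587.4 -211.8] 31.1
1922 h 0.0749 px 252 304  fit [ 0.5916 -0.3097  0.0259] minrect [ 592.  -311.1] [53.1 58.1] minc [ 594.8 -310.2] 31.1
533 h 0.0426 px 6 302 edge fit [ 0.6036 -0.7087  0.0324] minrect [ 610.8 -680. ] [ 7.2 44.8] minc [ 610.3 -682.1] 22.4
913 h 0.0588 px 11 349 edge fit [ 0.6907 -0.6888  0.0119] minrect [ 693.5 -681.9] [13.6 38.3] minc [ 692.3 -688.6] 19.2
0.58 [137.3, 274.8] handle ((365.4092102050781, -275.0765380859375), 14.835274696350098) foot [ 0.3659 -0.276   0.0229] ((365.72198486328125, -275.3838195800781), 28.666946411132812)
```

View pics/w3.png

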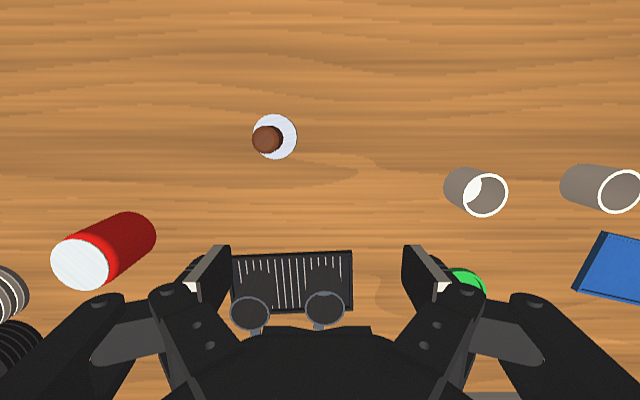

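The picture shows both jugs standing on the mat at px (250,310) and (325,307), with rims at 74.9 mm as they should be. The tamper at (272,136) measures (0.3655, -0.275).

Emit:
step_arm --pt "0.0854 -0.0163 -0.0183 -0.02 0" --pt "0.0854 -0.0163 -0.0183 -0.02 0" --pt "0.0854 -0.0163 -0.0183 -0.02 0" --pt "0.0854 0 0 -0.03 0" --pt "0.0854 0 0 -0.03 0" --pt "0.0854 0 0 -0.017 0" --pt "0.0854 0 0 0 0" --pt "0.0854 0 0 0 0"

```text
clock: 13.97
position: [0.3663, -0.2747, 0.1142]
ee_rot: [-0.0, 0.708, -0.0, 0.706]
ft_force: [-0.3, 0.4, 0.2]
grip_width: 0.999
```

Emit:
step_arm --pt "0.0854 0 0 -0.03 0" --pt "0.0854 0 0 -0.02 0" --pt "0.0854 0 0 -0.014 0" --pt "0.0854 0 0 0 0" --pt "0.02 0 0 0 0" --pt "0.02 0 0 0 0" --pt "0.02 0 0 0 0" --pt "0.02 0 0 0 0" --pt "0.02 0 0 0 0" --pt "0.02 0 0 0 0" --pt "0.02 0 0 0 0" --pt "0.02 0 0 0 0" --force 60

```text
clock: 14.97
position: [0.3672, -0.2747, 0.0516]
ee_rot: [0.0, 0.707, 0.0, 0.708]
ft_force: [-2.5, 2.4, 11.1]
grip_width: 0.33
```

Emit:
step_arm --pt "0.02 0 0 0 0" --pt "0.02 0 0 0 0" --pt "0.02 0 0 0 0"

```text
clock: 15.22
position: [0.3672, -0.2747, 0.0516]
ee_rot: [0.0, 0.707, 0.0, 0.708]
ft_force: [-3.0, 3.4, 10.4]
grip_width: 0.335
```

Emit:
step_arm --pt "0.02 0 0 0.015 0" --pt "0.02 0 0 0.03 0" --pt "0.02 0 0 0.03 0" --pt "0.02 0 0 0.025 0" --pt "0.02 0.016 0.02 0 0" --pt "0.02 0.02 0.022 0 0" --pt "0.02 0.02 0.022 0 0" --pt "0.02 0.02 0.022 0 0" --pt "0.02 0.02 0.022 0 0" --pt "0.02 0.02 0.022 0 0" --pt "0.02 0.014 0.022 0 0" --pt "0.02 0 0 0 0"

```text
clock: 16.22
position: [0.4989, -0.1172, 0.1504]
ee_rot: [-0.002, 0.707, 0.003, 0.707]
ft_force: [-1.5, -0.2, -3.6]
grip_width: 0.331
```

```bash
python3 - <<'E'
from h import *
p,C,ok=wrist("w4",.002)
hsv=cv2.cvtColor(p["color"],cv2.COLOR_RGB2HSV)
for n,lo,hi in [("dish",(50,120,60),(80,255,255)),("tray",(100,120,40),(130,255,255))]:
    P=C[(cv2.inRange(hsv,lo,hi)>0)&ok]; P=P[(P[:,2]>.009)&(P[:,2]<.02)]
    if len(P)>30: print(n,len(P),np.percentile(P,[1,99],0),cv2.minEnclosingCircle((P[:,:2]*1000).astype(np.float32)),cv2.minAreaRect((P[:,:2]*1000).astype(np.float32)))
E
```

```text
cam [ 0.4332 -0.1187  0.2933] look [ 0.2629  0.0024 -0.9648]
4503 h 0.0587 px 604 123 edge fit [0.4308 0.1499 0.0256] minrect [434.7 133.5] [53.4 21.3] minc [432.4 143.9] 26.7
4842 h 0.0591 px 438 125  fit [ 0.4348 -0.0147  0.0257] minrect [434.8 -14.2] [55.1 55.4] minc [434.6 -14. ] 28.2
26718 h 0.1974 px 248 257  fit [ 0.4814 -0.1184  0.0218] minrect [ 496.6 -118.7] [91.1 24.3] minc [ 488.1 -118.3] 45.6
4082 h 0.0129 px 615 249 edge fit [0.5607 0.232  0.0507] minrect [559.7 223.8] [ 71.9 100.9] minc [559.8 223.6] 60.1
dish 511 [[ 0.5631 -0.0421  0.0091]
 [ 0.6064  0.0391  0.0146]] ((594.4935302734375, -1.7766304016113281), 43.0588493347168) ((580.5181884765625, 2.1681594848632812), (86.06412506103516, 33.786048889160156), 74.23727416992188)
tray 853 [[0.5047 0.1807 0.0091]
 [0.6127 0.2442 0.0136]] ((559.2734985351562, 223.9637451171875), 59.760589599609375) ((558.8695678710938, 223.90145874023438), (71.732421875, 99.33772277832031), 77.61715698242188)
```

View pics/w4.png

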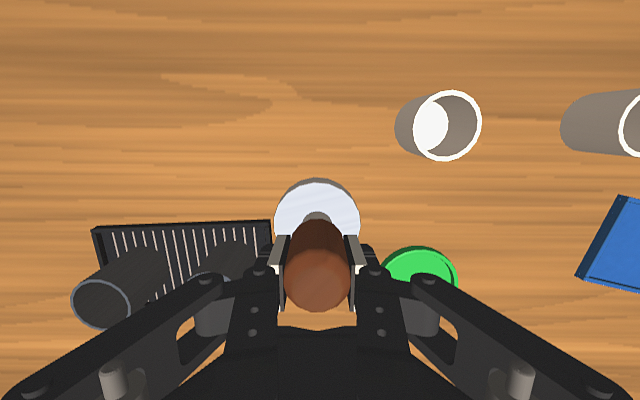

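Emit:
step_arm --pt "0.02 0.022 0.0235 0 0" --pt "0.02 0.022 0.0235 0 0" --pt "0.02 0.022 0.0235 0 0" --pt "0.02 0.022 0.0235 0 0" --pt "0.02 0.022 0.0235 0 0" --pt "0.02 0 0 -0.025 0" --pt "0.02 0 0 -0.025 0" --pt "0.02 0 0 -0.02 0" --pt "0.02 0 0 0 0" --pt "0.02 0 0 0 0"

```text
clock: 17.1
position: [0.6055, -0.0062, 0.0803]
ee_rot: [0.0, 0.708, -0.001, 0.706]
ft_force: [0.8, -0.0, -2.7]
grip_width: 0.331
```

Emit:
step_arm --pt "0.02 0.001 0.001 -0.01 0" --pt "0.02 0 0 -0.007 0" --pt "0.02 0 0 -0.003 0" --pt "0.02 0 0 -0.0015 0" --pt "0.02 0 0 -0.001 0" --pt "0.02 0 0 0 0" --pt "0.02 0 0 0 0"

```text
clock: 17.68
position: [0.6076, -0.0042, 0.0584]
ee_rot: [-0.0, 0.707, 0.0, 0.707]
ft_force: [0.1, -0.2, -2.9]
grip_width: 0.335
```

Emit:
step_arm --pt "0.02 0 0 -0.001 0" --pt "0.02 0 0 -0.001 0" --pt "0.02 0 0 0 0" --pt "0.0854 0 0 0 0" --pt "0.0854 0 0 0 0" --pt "0.0854 0 0 0 0" --pt "0.0854 0 0 0 0" --pt "0.0854 0 0 0 0" --pt "0.0854 0 0 0 0" --pt "0.0854 0 0 0.02 0" --pt "0.0854 0 0 0.03 0" --pt "0.0854 0 0 0.03 0"

```text
clock: 18.68
position: [0.6068, -0.0043, 0.1364]
ee_rot: [-0.0, 0.708, -0.0, 0.706]
ft_force: [0.7, -0.9, 0.8]
grip_width: 1.002
```

Emit:
step_arm --pt "0.0854 0 0 0.03 0" --pt "0.0854 -0.0285 -0.0015 0 0" --pt "0.0854 -0.0285 -0.0015 0 0" --pt "0.0854 -0.0285 -0.0015 0 0" --pt "0.0854 -0.0285 -0.002 0 0" --pt "0.0854 -0.0285 -0.002 -0.01 0" --pt "0.0854 -0.0285 -0.002 -0.02 0" --pt "0.0854 0 0 -0.03 0" --pt "0.0854 0 0 -0.025 0" --pt "0.0854 0 0 0 0" --pt "0.0854 0 0 0 0"

```text
clock: 19.6
position: [0.4359, -0.015, 0.081]
ee_rot: [-0.0, 0.708, -0.0, 0.706]
ft_force: [-0.4, -0.1, 0.1]
grip_width: 1.001
```

Emit:
step_arm --pt "0.0854 0 0 -0.025 0" --pt "0.0854 0 0 -0.02 0" --pt "0.0854 0 0 -0.013 0" --pt "0.0854 0 0 0 0" --pt "0.04 0 0 0 0" --pt "0.04 0 0 0 0" --pt "0.04 0 0 0 0" --pt "0.04 0 0 0 0" --pt "0.04 0 0 0 0" --pt "0.04 0 0 0 0" --pt "0.04 0 0 0 0" --pt "0.04 0 0 0 0" --force 40

```text
clock: 20.6
position: [0.4378, -0.0144, 0.0249]
ee_rot: [0.0, 0.706, 0.0, 0.708]
ft_force: [-3.4, 0.2, 11.2]
grip_width: 0.647
```

Emit:
step_arm --pt "0.04 0 0 0.015 0" --pt "0.04 0 0 0.03 0" --pt "0.04 0 0 0.03 0" --pt "0.04 0 0 0.03 0" --pt "0.04 0.013 0.024 0.015 0" --pt "0.04 0.013 0.03 0 0" --pt "0.04 0.013 0.03 0 0" --pt "0.04 0.013 0.03 0 0" --pt "0.04 0.013 0.03 0 0" --pt "0.04 0 0 0 0" --pt "0.04 0 0 0 0"

```text
clock: 21.52
position: [0.5019, 0.1311, 0.1438]
ee_rot: [-0.001, 0.707, 0.001, 0.707]
ft_force: [-0.5, -1.3, -1.6]
grip_width: 0.648
```

```bash
python3 - <<'E'
from h import *
p,C,ok=wrist("w5")
hsv=cv2.cvtColor(p["color"],cv2.COLOR_RGB2HSV)
P=C[(cv2.inRange(hsv,(100,120,40),(130,255,255))>0)&ok]; P=P[(P[:,2]>-.003)&(P[:,2]<.02)]
print(len(P),np.percentile(P,[1,99],0),cv2.minAreaRect((P[:,:2]*1000).astype(np.float32)))
E
```

```text
cam [0.436  0.13   0.2866] look [ 0.2634  0.0002 -0.9647]
1896 h 0.0595 px 349 113  fit [0.4305 0.1515 0.0256] minrect [430.7 151.7] [54.4 55.4] minc [430.5 151.6] 27.9
19141 h 0.1988 px 312 264  fit [0.5165 0.1302 0.0492] minrect [492.6 130.1] [  8.3 119. ] minc [491.2 130.1] 59.5
516 h 0.0356 px 6 273 edge fit [ 0.584  -0.2067  0.0226] minrect [ 589.5 -187.6] [ 7.5 34. ] minc [ 588.5 -191.2] 17.0
11959 [[0.5086 0.1972 0.0028]
 [0.6299 0.3799 0.013 ]] ((571.461669921875, 283.5809020996094), (190.14114379882812, 95.8576889038086), 76.35734558105469)
```

View pics/w5.png

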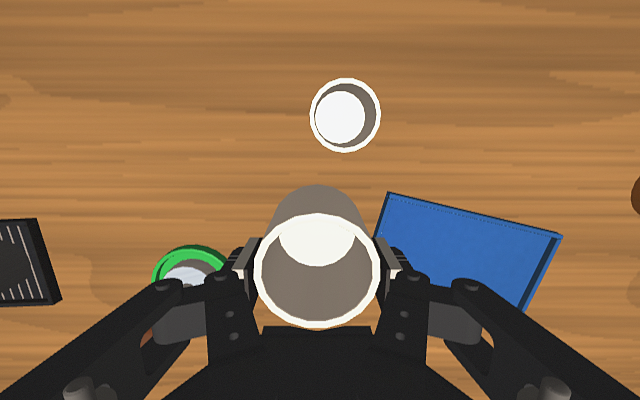

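The held cup is upright. The tray at px (375–560, 192–310) measures centre (0.572, 0.283), yaw -13.5°, and matches the earlier value.

Emit:
step_arm --pt "0.04 0.012 0.029 0 0" --pt "0.04 0.012 0.029 0 0" --pt "0.04 0.012 0.029 0 0" --pt "0.04 0.012 0.029 0 0" --pt "0.04 0.012 0.029 0 0" --pt "0.04 0.012 0.029 0 0" --pt "0.04 0.012 0.029 0 0" --pt "0.04 0 0 -0.03 0" --pt "0.04 0 0 -0.03 0" --pt "0.04 0 0 -0.03 0" --pt "0.04 0 0 0 0" --pt "0.04 0 0 0 0"

```text
clock: 22.57
position: [0.585, 0.3307, 0.0529]
ee_rot: [-0.0, 0.708, -0.001, 0.706]
ft_force: [0.3, 0.5, -0.8]
grip_width: 0.645
```

Emit:
step_arm --pt "0.04 0 0 -0.012 0" --pt "0.04 0 0 -0.006 0" --pt "0.04 0 0 -0.003 0" --pt "0.04 0 0 0 0" --pt "0.04 0 0 0 0"

```text
clock: 22.98
position: [0.5857, 0.3325, 0.0327]
ee_rot: [0.0, 0.707, 0.0, 0.707]
ft_force: [-0.6, -0.5, -0.7]
grip_width: 0.647
```

Emit:
step_arm --pt "0.04 0 0 -0.0015 0" --pt "0.04 0 0 -0.0015 0" --pt "0.04 0 0 0 0" --pt "0.0854 0 0 0 0" --pt "0.0854 0 0 0 0" --pt "0.0854 0 0 0 0" --pt "0.0854 0 0 0 0" --pt "0.0854 0 0 0 0" --pt "0.0854 0 0 0.02 0" --pt "0.0854 0 0 0.03 0" --pt "0.0854 0 0 0.03 0" --pt "0.0854 0 0 0.02 0"

```text
clock: 23.98
position: [0.5863, 0.3325, 0.1321]
ee_rot: [0.001, 0.706, 0.0, 0.708]
ft_force: [1.2, 0.6, 0.5]
grip_width: 0.998
```

Emit:
step_arm --pt "0.0854 -0.019 -0.0225 0 0" --pt "0.0854 -0.019 -0.0225 0 0" --pt "0.0854 -0.019 -0.0225 0 0" --pt "0.0854 -0.019 -0.0225 0 0" --pt "0.0854 -0.019 -0.0225 0 0" --pt "0.0854 -0.019 -0.0225 0 0" --pt "0.0854 -0.019 -0.0225 0 0" --pt "0.0854 -0.02 -0.0225 -0.02 0" --pt "0.0854 0 0 -0.03 0" --pt "0.0854 0 0 0 0" --pt "0.0854 0 0 0 0"

```text
clock: 24.9
position: [0.4321, 0.1522, 0.079]
ee_rot: [-0.0, 0.708, -0.0, 0.707]
ft_force: [0.1, 0.2, 0.7]
grip_width: 0.999
```

Emit:
step_arm --pt "0.0854 0 0 -0.025 0" --pt "0.0854 0 0 -0.02 0" --pt "0.0854 0 0 -0.011 0" --pt "0.0854 0 0 0 0" --pt "0.04 0 0 0 0" --pt "0.04 0 0 0 0" --pt "0.04 0 0 0 0" --pt "0.04 0 0 0 0" --pt "0.04 0 0 0 0" --pt "0.04 0 0 0 0" --pt "0.04 0 0 0 0" --pt "0.04 0 0 0 0"

```text
clock: 25.9
position: [0.4335, 0.1529, 0.0246]
ee_rot: [0.001, 0.706, 0.001, 0.708]
ft_force: [-0.9, -0.2, 5.9]
grip_width: 0.63
```

Emit:
step_arm --pt "0.04 0 0 0.015 0" --pt "0.04 0 0 0.03 0" --pt "0.04 0 0 0.03 0" --pt "0.04 0 0 0.025 0" --pt "0.04 0.026 0.0164 0 0" --pt "0.04 0.026 0.0164 0 0" --pt "0.04 0.026 0.0164 0 0" --pt "0.04 0.026 0.0164 0 0" --pt "0.04 0.026 0.0164 0 0" --pt "0.04 0 0 -0.02 0" --pt "0.04 0 0 0 0" --pt "0.04 0 0 0 0"

```text
clock: 26.9
position: [0.5618, 0.2337, 0.1028]
ee_rot: [-0.0, 0.708, -0.001, 0.706]
ft_force: [0.1, -0.1, -0.8]
grip_width: 0.632
```

Emit:
step_arm --pt "0.04 0 0 -0.03 0" --pt "0.04 0 0 -0.025 0" --pt "0.04 0 0 -0.01 0" --pt "0.04 0 0 -0.005 0" --pt "0.04 0 0 -0.002 0" --pt "0.04 0 0 0 0" --pt "0.04 0 0 0 0"

```text
clock: 27.48
position: [0.5633, 0.2346, 0.0326]
ee_rot: [0.0, 0.706, 0.0, 0.708]
ft_force: [0.1, 0.0, -0.9]
grip_width: 0.628
```

Then release, lift clear and back off for a check.

Emit:
step_arm --pt "0.04 0 0 -0.0015 0" --pt "0.04 0 0 -0.0015 0" --pt "0.04 0 0 0 0" --pt "0.0854 0 0 0 0" --pt "0.0854 0 0 0 0" --pt "0.0854 0 0 0 0" --pt "0.0854 0 0 0 0" --pt "0.0854 0 0 0 0" --pt "0.0854 0 0 0.02 0" --pt "0.0854 0 0 0.03 0" --pt "0.0854 0 0 0.03 0" --pt "0.0854 0 0 0.03 0"

```text
clock: 28.48
position: [0.5622, 0.234, 0.1392]
ee_rot: [-0.0, 0.707, -0.0, 0.707]
ft_force: [0.8, 0.3, 0.5]
grip_width: 0.995
```

Emit:
step_arm --pt "0.0854 -0.02 -0.02 0.03 0" --pt "0.0854 -0.02 -0.02 0.03 0" --pt "0.0854 -0.02 -0.02 0.03 0" --pt "0.0854 -0.02 -0.02 0.03 0" --pt "0.0854 -0.02 -0.02 0.02 0" --pt "0.0854 -0.02 -0.02 0 0" --pt "0.0854 -0.02 -0.02 0 0" --pt "0.0854 0 0 0 0" --pt "0.0854 0 0 0 0"

```text
clock: 29.23
position: [0.4221, 0.0937, 0.2786]
ee_rot: [0.001, 0.707, 0.001, 0.707]
ft_force: [0.1, 0.5, -0.2]
grip_width: 0.999
```

```bash
python3 - <<'E'
from h import *
p,C,ok=wrist("w6")
p=camera("scene"); C,ok=cloud(p)
cv2.imwrite("pics/s2.png",cv2.resize(p["color"][80:350,150:470,::-1],None,fx=2.2,fy=2.2))
for q in ["cup_a_mid","jug_a_mid","tamper_mid","syrup_mid","tin_mid"]:
    for r in regions_of(p,q):
        if r["p"]<.3: continue
        P=C[r["region"]&ok]; T=P[P[:,2]>np.percentile(P[:,2],97)-.007]
        print(q,round(r["p"],2),"h",np.percentile(P[:,2],97),(T[:,:2].max(0)+T[:,:2].min(0))/2)
E
```

```text
cam [0.3562 0.0925 0.4215] look [ 0.2636  0.0018 -0.9646]
3944 h 0.1255 px 602 234 edge fit [0.5015 0.4808 0.0243] minrect [507.6 461.7] [51.  15.4] minc [505.2 469. ] 25.5
360 h 0.0630 px 397 260  fit [0.5595 0.2296 0.0232] minrect [562.1 209.9] [39.7  8.2] minc [561.8 214. ] 19.8
1168 h 0.0628 px 477 275  fit [0.5818 0.3301 0.0258] minrect [575.7 335.2] [56.9 39. ] minc [582.2 331.2] 28.9
4075 h 0.0747 px 71 285  fit [ 0.5858 -0.2622  0.055 ] minrect [ 579.7 -263.2] [ 62.  151.9] minc [ 585.9 -260.8] 77.3
1448 h 0.1008 px 251 295  fit [ 0.604  -0.0046  0.0091] minrect [604.2  -4.4] [26.8 24. ] minc [604.6  -4.5] 13.8
449 h 0.0422 px 634 359 edge fit [0.7617 0.6272 0.0111] minrect [759.4 632.9] [34.6  4.5] minc [759.4 633.4] 17.3
jug_a_mid 0.63 h 0.07549811144366841 [ 0.5859 -0.2115]
tamper_mid 0.83 h 0.10076405892540445 [ 0.6058 -0.0065]
tamper_mid 0.54 h 0.01437044732760668 [ 0.5886 -0.2622]
syrup_mid 0.83 h 0.18861163728128166 [0.5005 0.4828]
syrup_mid 0.33 h 0.015594021818204103 [0.5728 0.2744]
tin_mid 0.89 h 0.1037700914331105 [ 0.5061 -0.494 ]
```

View pics/s2.png

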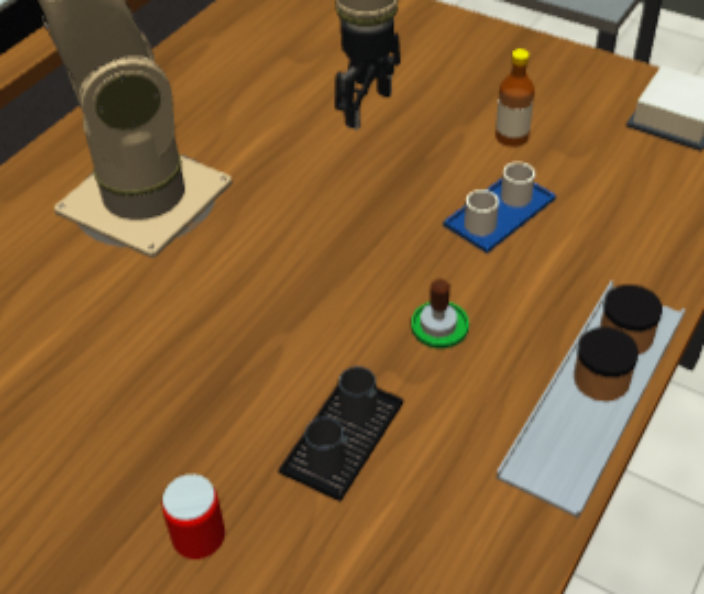

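View pics/w6.png

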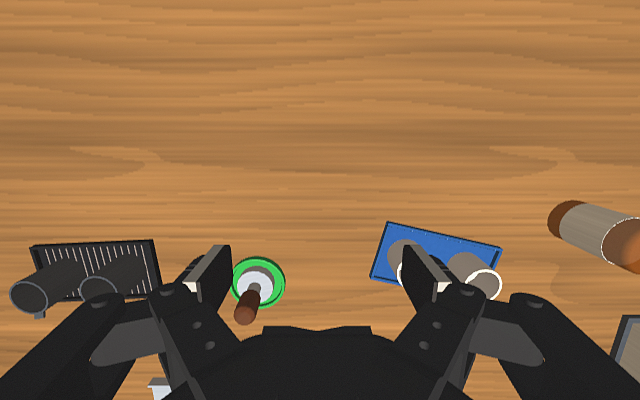

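Both pictures show all five standing in place: cups in the tray (scene crop px (482,212) and (518,184)), tamper in the dish (440,310), jugs on the mat (357,392) and (325,445). The bottle and tin haven't moved, and the arm is clear.

```bash
python3 -c "
from workcell import ticket
print(ticket.hand_in())"
```

```text
the job is handed in; nothing more can be done
None
```

The job is handed in: both cups stand in the blue tray, both jugs on the mat and the tamper in its dish. It took about 29 s of the 128 s. The hand-in gave no verdict.

**Heights:** In the last pictures the tops read 63, 75 and 101 mm. On their floors they should be 62, 74 and 100 mm, so the things stand flat and upright to within about 1 mm.

**Positions:**
- **Cups:** They sit about 50 mm either side of the tray's centre along its length. The far one measured (0.582, 0.330). A finger partly hid the near one in the last wrist view, so its place, about (0.562, 0.234), rests mainly on the release pose and the scene picture.
- **Jugs:** They measured (0.584, -0.212) and (0.592, -0.310), about 50 mm either side of the mat's centre.
- **Tamper:** It is within about 3 mm of the dish's centre.
- **Bottle and tin:** They are where they started, to within the camera error. The arm was clear of everything.

**Disagreements:** In the last scene picture the networks missed both cups and one jug. They also gave two false hits, calling the mat "tamper" and the tray "syrup". I checked these against the depth readings and the pictures.

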